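# Change the bench-mounted gated shifter up from second to third

### The arm

A 7-joint arm with a two-finger parallel gripper is mounted at the origin on the work surface. World frame = base frame: x ahead of the robot, y to its left, z up, the work surface at z = 0. Lengths are in m, angles in rad, forces in N, time in s.
With the tool pointing down it reaches from about 0.4 to 0.85 m from the base axis. Payload 10.4 kg.
Tool frame: the origin (TCP) lies between the finger pads; the fingertips stand 8 mm ahead of it and the grasp point (between the pads) lies 11 mm behind it; z points along the fingers, x is the direction in which the jaws open and shut, and the axes are right-handed (so a half turn about z gives the same grasp; the last joint's range is limited). The gripper opens to 87 mm and grips with 3 to 60 N. Pads are 19 mm wide; open, the fingers measure 117 mm over their backs; the gripper's body (75 mm by 190 mm) begins 51 mm behind the grasp point.
Start: joints at [1.079, 0.332, -0.065, 1.46, 0.022, 1.35, -0.088], TCP at [0.282, -0.558, 0.231] pointing down, gripper open.
Joint ranges: [-2.6, 2.6], [-0.5, 2.12], [-1.47, 1.34], [0.16, 2.42], [-1.27, 4.41], [0.06, 2.06], [-2.6, 2.6]. Speed limits (rad/s): [2.22, 2.22, 2.79, 2.79, 3.14, 3.14, 3.14].

### API

Orientations are given as a unit quaternion [x, y, z, w].
In Python, from bench import r, viewer gives the robot as it stands.
- The arm moves only by the tool apply_moves, never from a script. Its argument "increments" is a list of rows, each an object with "grip": the closure in counts, from 0 (fully open) to 255 (shut); "xyz": the shift along the tool's x, y, z in mm, a list of three; "rotation": the turn, a rotation vector about the tool's x, y, z in degrees, a list of three. A call has 1 to 5 rows; each row is the pose to reach, as a shift and turn from the pose measured when the call began, along the tool's axes at that moment; what a row does not reach only later rows make up. A row lasts 1/8 s, in which the tool goes at most 62.5 mm and 10.7 degrees, less where a joint would pass 70% of its speed; a pose out of reach is approached as far as the arm can. A call with a gripper value outside its range is refused whole. The fingers move at their own pace and stop on an object; "squeeze" is the grip in N (left out, the last holds). Time passes only in rows, so rows that repeat a pose let the fingers close. It gives the time, the measured TCP pose, the force and the opening at its end, in the units of the state.
- r.read_state(): the state, without advancing time (a new reading comes with each control period).
- viewer.camera(name): name is "scene" or "top" or "wrist"; returns a dict with "img" (480x640x3 uint8, blue, green, red), "range_z" (480x640 float32, m along the optical axis (not along the pixel's ray), 0 where there is no reading), "vertical_fov" (degrees; the focal length in pixels is half the picture's height over the tangent of half this angle, whatever the lens; pixels are square), "cx", "cy" (the principal point, pixels), "rvec" (rotation vector, rad) and "tvec" (3), from world to camera coordinates, as OpenCV has them. Camera axes: x right, y down, z forward; pixel columns grow to the right and rows downward; lengths in m; the calibration is good to about 2 mm. A picture is of the moment at which its call begins.
- r.close_job(): hands the job in, once; it reports no verdict.
The state is a dict: "time": time; "joint_positions": joint angles; "joint_vel": joint speeds; "joint_torque": joint torques, N m; "ee_pos": TCP position; "eef_rot": TCP orientation; "ft_force": force on the tool from outside, world axes, zero at the start; "torque": the same for the moment, N m; "width": finger opening in m.
Only numpy, scipy, OpenCV 4.12 (cv2) and the standard library are available. Lean on these libraries where they do the work, as an engineer would, in place of code of your own. Each camera call takes 0.05 s, during which the arm holds its last target.

### The job

The gear shifter bolted up on the bench for testing stands in second, the near slot on the left of its H-shaped gate (you sit in the driver's place). With the outside of your fingers, push its lever forward to neutral, across the gate to the right, and forward into third, the far right slot, until it is fully home, without catching first or fourth on the way. Do not take the knob or the lever between the fingers; leave the other things on the bench where they are, and finish clear of the shifter.

Things in the scene. Friction and masses are not known exactly. Their poses are not given: they have to be found in the camera images.
- shifter: gear shifter fixed to the bench: a 300 x 230 x 10 mm aluminium plate (long side along x) with a grey frame, 160 x 96 mm (x, y), 121 mm high, topped by a flat steel gate plate with an H-shaped cut-out. Origin: centre of the plate's underside, on the bench top. +x is the driver's forward (roughly away from the robot), +y the driver's left. The lever rocks about a point 40 mm above the origin.
- gate_center (a point): centre of the H, on top of the 6 mm gate plate, 121 mm above the bench; axes as the shifter's. Two fore-and-aft slots 13.5 mm wide, centred at y = +13.8 mm (first forward, second rear) and y = -13.8 mm (third forward, fourth rear), run from x = -29 to +29 mm; a cross slot 16 mm wide (x = -8 to +8 mm) with rounded corners joins them. The lever's 10 mm stem runs in them.
- knob (a point): centre of the black ball knob (46 mm diameter) on the lever, 195 mm from the pivot. Axes turn with the lever, z up along it. In the shifter's frame it is at about x = -53, y = +33 mm in second; 0, +33 neutral on the left; 0, -33 neutral on the right; +53, -33 in third; height 225 to 232 mm. Below it a steel collar 18 mm wide and 18 mm high, then the 10 mm stem.
- stem (a point): point on the axis of the lever's stem, 60 mm below the knob's centre; axes turn with the lever
- fore_aft (a joint): fore-and-aft angle of the lever, rad, positive forward: -0.275 home in second (fourth), 0 neutral, +0.275 home in third (first), at its stop. A spring detent holds it at these three: about 4 N at the knob starts it out of one, less keeps it moving, and some 0.2 rad on it snaps by itself, ahead of whatever pushes it, to the next. In between it stays where it is left.
- cross_gate (a joint): sideways angle of the lever, rad, positive to the driver's right: about -0.175 in the left plane (first, second), +0.175 in the right plane (third, fourth), free by 0.02 in the slots. The gate lets it cross only with the fore-and-aft angle within about 0.035 of neutral (rounded corners lead it in from 0.07). Friction, 2 to 3 N at the knob; it stays where it is left.
- wrench: loose bystander, to be left alone: steel spanner 170 mm long, lying on the shifter's plate to the right of the frame
- spare_knob: loose bystander, to be left alone: spare black gear knob, 47 mm wide, 48 mm high, standing on the end of the shifter's plate nearest the robot, behind the frame
- socket: loose bystander, to be left alone: steel socket, 26 mm wide, 38 mm high, standing to the left of the frame on the shifter's plate
- bottle: loose bystander, to be left alone: amber bottle, 62 mm wide, 210 mm high, standing on the bench to the left of the shifter's plate
- cup: loose bystander, to be left alone: red plastic cup, 90 mm wide, 115 mm high, on the bench at the left
- screwdriver: loose bystander, to be left alone: screwdriver with yellow handle, 210 mm long, lying on the bench at the right
- hammer: loose bystander, to be left alone: hammer, 300 mm long, lying on the bench at the right
- parts_tray: loose bystander, to be left alone: round steel tray, 110 mm wide, 28 mm high, with bolts in it, on the bench at the left near the robot

How it is judged:
By the outcome, as a careful person would: the job done as asked, in the order asked, and still so for the second after the job is handed in, with the robot touching nothing.
It also fails if it takes over 64 s, if anything falls off the work surface, if the arm or the gripper's body presses on something with over 40 N, if the wrist force passes 120 N, or if a joint passes its speed limit or range.

## Working session

There is one attempt and no reset: what is moved stays moved. The work goes in short steps, Python scripts to look and compute and a tool call to move; the robot and the scene stay as the last step left them, time stands still between calls to the robot, and variables do not carry over. Pictures are saved under pics/ and viewed, and the job is handed in when it is done.

Besides the shell and the picture viewer there is one more tool, called after "Call:" as name(argument=value, ...), one argument or row to a line, values as JSON. apply_moves: Moves the arm, as the interface text tells. Its arguments: {"type":"object","properties":{"increments":{"type":"array","items":{"type":"object","properties":{"grip":{"type":"number"},"xyz":{"type":"array","items":{"type":"number"}},"rotation":{"type":"array","items":{"type":"number"}}}}},"squeeze":{"type":"number"}},"required":["increments"]}

```bash
ls; mkdir -p pics
python3 - <<'E'
from bench import r, viewer
import cv2
print(r.read_state())
for n in("scene","top","wrist"):
    c=viewer.camera(n); cv2.imwrite(f"pics/{n}0.png",c["img"])
    print(n,c["vertical_fov"],c["cx"],c["cy"],c["rvec"],c["tvec"])
E
```

```text
pics
{'time': 0.0, 'joint_positions': array([ 1.07939422,  0.33286027, -0.06469974,  1.46096598,  0.02159849,
        1.34989632, -0.08850863]), 'joint_vel': array([-9.50059554e-04, -5.30814115e-04, -2.79639504e-04, -2.49214989e-04,
        8.00867486e-05,  5.46240026e-04,  3.21869972e-03]), 'joint_torque': array([-8.04805622e-04, -6.23259616e+01,  2.40376359e-02, -3.89904177e+01,
       -6.14359835e-02,  3.95519729e-02,  1.06567563e-04]), 'ee_pos': array([ 0.28220639, -0.55722652,  0.2297494 ]), 'eef_rot': array([ 8.52005923e-01, -5.23531654e-01, -6.27803807e-04, -3.46809717e-04]), 'ft_force': array([1.0229178 , 0.92503514, 0.26855136]), 'torque': array([-0.02264055,  0.04383221,  0.07239779]), 'width': 0.0872488328036038}
scene 57.98686519095282 320.3164083388757 242.24517506849148 [ 1.65584839  1.52738639 -0.87139725] [-0.00366379 -0.09437017  1.62746861]
top 48.44588095386391 321.0143033056131 238.4803330953231 [ 2.11979824 -2.13321161  0.15631156] [-0.00758811  0.45654957  1.23449618]
wrist 70.58052035580863 316.89961966960334 236.05189727607242 [-2.45228215  1.50856618  0.22761262] [-0.62467349 -0.03401315  0.38956804]
```

View pics/scene0.png

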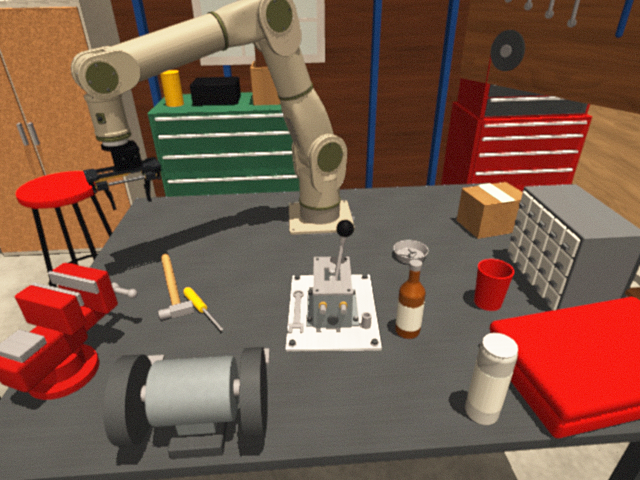

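View pics/top0.png

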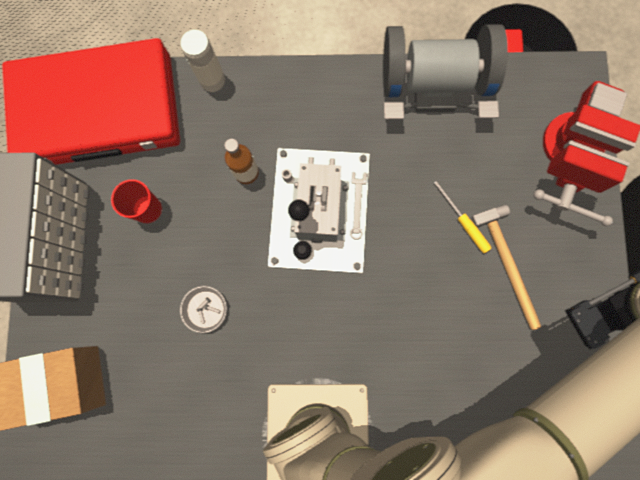

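The top view shows the shifter plate spanning about (278,149) to (363,272). The knob is at (299,210), the spare knob at (303,250), and the bottle at (238,158). I'll enlarge it for corner positions.

```bash
cat > h.py <<'E'
import numpy as np, cv2
from scipy.spatial.transform import Rotation as R
def unproj(c,u,v,z=None,zw=None):
    f=240/np.tan(np.radians(c["vertical_fov"]/2)); M=R.from_rotvec(np.ravel(c["rvec"])).as_matrix(); t=np.ravel(c["tvec"])
    d=np.array([(u-c["cx"])/f,(v-c["cy"])/f,1.]); o=-M.T@t; w=M.T@d
    if zw is not None: s=(zw-o[2])/w[2]
    else: s=z
    return o+s*w
def proj(c,p):
    f=240/np.tan(np.radians(c["vertical_fov"]/2)); M=R.from_rotvec(np.ravel(c["rvec"])).as_matrix(); t=np.ravel(c["tvec"])
    q=M@np.asarray(p)+t; return f*q[0]/q[2]+c["cx"], f*q[1]/q[2]+c["cy"]
E
python3 - <<'E'
from bench import r, viewer
from h import *
c=viewer.camera("top")
cv2.imwrite("pics/topz.png",cv2.resize(c["img"][140:280,220:400],None,fx=4.4,fy=4.28,interpolation=cv2.INTER_CUBIC))
s=viewer.camera("scene")
cv2.imwrite("pics/scz.png",cv2.resize(s["img"][210:360,270:450],None,fx=4,fy=4,interpolation=cv2.INTER_CUBIC))
# knob from depth
for n,k in(("top",c),("scene",s)):
    u,v=(299,210) if n=="top" else (345,228)
    print(n,k["range_z"][v,u],unproj(k,u,v,k["range_z"][v,u]))
# plate corners via threshold
hsv=cv2.cvtColor(c["img"],cv2.COLOR_BGR2HSV)
m=((hsv[...,2]>200)&(hsv[...,1]<40)).astype(np.uint8); m[:140]=0;m[285:]=0;m[:,:262]=0;m[:,380:]=0
P=cv2.findNonZero(m); rect=cv2.minAreaRect(P); b=cv2.boxPoints(rect); print(b)
w=np.array([unproj(c,*p,zw=0.01) for p in b]); print(w, w.mean(0))
for i in range(4): e=w[(i+1)%4]-w[i]; print(np.linalg.norm(e), np.degrees(np.arctan2(e[1],e[0])))
E
```

```text
top 1.0707796 [0.47989735 0.02960769 0.24671815]
scene 1.0783907 [0.50321249 0.03103598 0.23454434]
[[267.37244 266.66898]
 [274.37933 147.55173]
 [369.40344 153.14139]
 [362.39655 272.25864]]
[[ 0.39296779  0.12026342  0.01      ]
 [ 0.69376939  0.10618705  0.01      ]
 [ 0.67647521 -0.13197244  0.01      ]
 [ 0.37785637 -0.10925805  0.01      ]] [ 0.53526719 -0.003695    0.01      ]
0.30113077112188924 -2.679269207592205
0.23878658414739518 -94.15329638529144
0.29948148306046296 175.6501831710352
0.23001839329020562 86.23314864155004
```

View pics/topz.png

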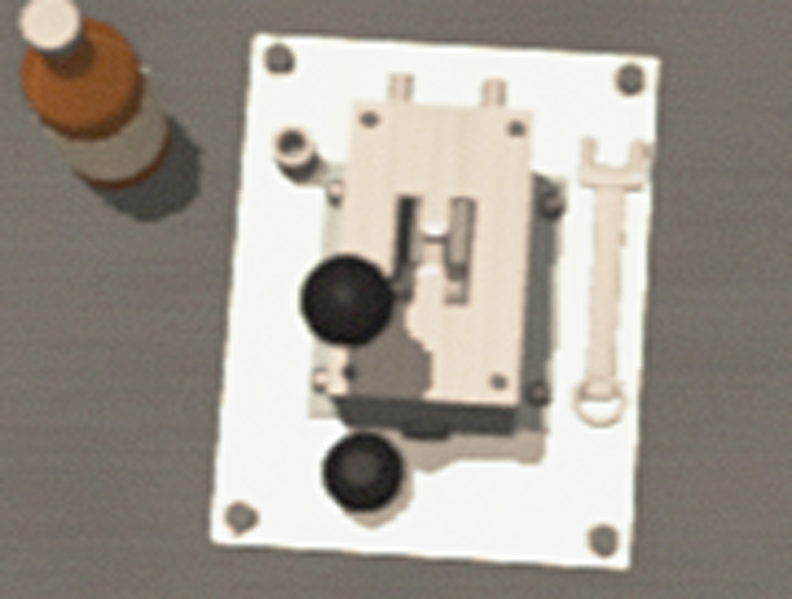

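View pics/scz.png

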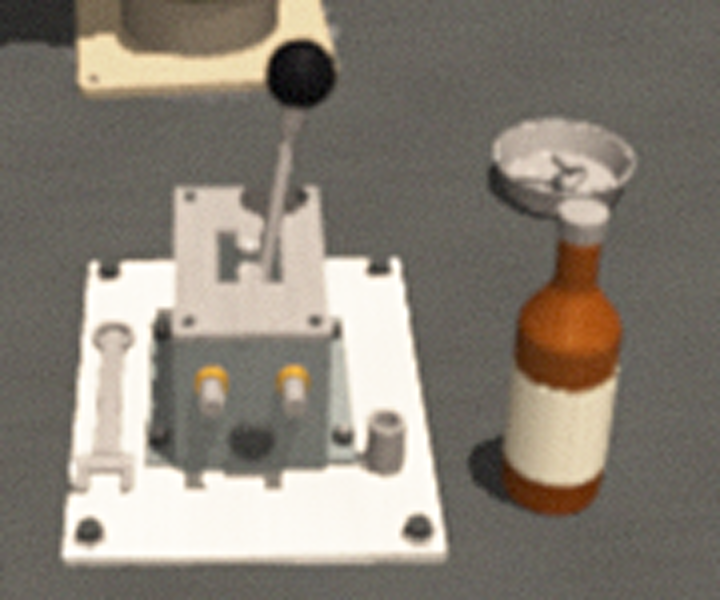

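The enlarged crop gives plate corners at (254,35), (659,58), (629,568) and (211,542). The gate plate top is at (352,101), (532,108), (519,403) and (334,394), and the H cut-out reaches from (399,197) to (475,199) and (467,305).

Run:
```python
from bench import r, viewer
from h import *
c=viewer.camera("top")
g=lambda x,y:((x+.5)/4.4-.5+220,(y+.5)/(4.28)-.5+140)
def rep(pts,zw):
    w=np.array([unproj(c,*g(*p),zw=zw) for p in pts]);print(w.round(4),w.mean(0))
    for i in range(len(w)): e=w[(i+1)%len(w)]-w[i]; print(np.linalg.norm(e).round(4), np.degrees(np.arctan2(e[1],e[0])).round(2))
rep([(254,35),(659,58),(629,568),(211,542)],.01)
rep([(352,101),(532,108),(519,403),(334,394)],.121)
rep([(399,197),(475,199),(467,305)],.121)
d=c["range_z"]
M=[]
for v in range(195,226):
  for u in range(283,316):
    if d[v,u]>0:
      p=unproj(c,u,v,d[v,u])
      if p[2]>.2: M.append(p)
M=np.array(M)
from scipy.optimize import least_squares
s=least_squares(lambda q:np.linalg.norm(M-q,axis=1)-.023,M.mean(0)-[0,0,.015],loss='soft_l1',f_scale=.002);print(len(M),s.x,s.cost)
```

```text
[[ 0.693   0.0987  0.01  ]
 [ 0.6764 -0.1319  0.01  ]
 [ 0.3777 -0.1097  0.01  ]
 [ 0.394   0.1198  0.01  ]] [ 0.53528014 -0.00576797  0.01      ]
0.2313 -94.13
0.2995 175.74
0.23 85.94
0.2998 -4.03
[[ 0.6171  0.036   0.121 ]
 [ 0.6123 -0.0572  0.121 ]
 [ 0.4529 -0.0489  0.121 ]
 [ 0.4585  0.0449  0.121 ]] [ 0.5351906 -0.0063221  0.121    ]
0.0934 -92.99
0.1595 177.02
0.094 86.63
0.1589 -3.19
[[ 0.5641  0.0117  0.121 ]
 [ 0.5626 -0.0274  0.121 ]
 [ 0.5053 -0.0229  0.121 ]] [ 0.54403142 -0.01287506  0.121     ]
0.0391 -92.16
0.0575 175.54
0.0682 30.52
392 [0.48499565 0.03130712 0.22400115] 0.00029334457412266663
```

```bash
cat >> h.py <<'E'
YAW=np.radians(-4.1); O=np.array([.535,-.006,0])
RS=R.from_euler('z',YAW); RT=RS*R.from_quat([1,0,0,0])
def to(st,*targets):
    q=R.from_quat(st["eef_rot"]); p=np.array(st["ee_pos"])
    print("t",st["time"],"shifter-frame TCP mm",(RS.inv().apply(p-O)*1e3).round(1),"F",np.round(RS.inv().apply(st["ft_force"]),1),"w",round(st["width"],4))
    for T in targets:
        w=O+RS.apply(np.array(T)/1e3)
        print(T,"->",(q.inv().apply(w-p)*1e3).round(1),"rot",np.degrees((q.inv()*RT).as_rotvec()).round(2))
def knob(c,full=False):
    # sphere fit to the black knob in the shifter frame, from a camera with depth
    f=240/np.tan(np.radians(c["vertical_fov"]/2)); M=R.from_rotvec(np.ravel(c["rvec"])).as_matrix(); t=np.ravel(c["tvec"])
    v,u=np.mgrid[0:480,0:640]; d=c["range_z"]
    P=np.stack([(u-c["cx"])/f*d,(v-c["cy"])/f*d,d],-1); P=(P-t)@M; P=RS.inv().apply((P-O).reshape(-1,3))*1e3
    img=c["img"].reshape(-1,3).max(1)
    k=(d.ravel()>0)&(abs(P[:,0])<95)&(abs(P[:,1])<75)&(P[:,2]>205)&(P[:,2]<262)&(img<70)
    P=P[k]
    from scipy.optimize import least_squares
    s=least_squares(lambda q:np.linalg.norm(P-q,axis=1)-23,P.mean(0)-[0,0,10],loss='soft_l1',f_scale=2)
    return s.x.round(1),len(P)
E
python3 - <<'E'
from bench import r, viewer
from h import *
for n in("top","scene"): print(n,knob(viewer.camera(n)))
to(r.read_state(),(-115,33,240),(-115,33,212))
E
```

```text
top (array([-52.5,  33.8, 224.2]), 323)
scene (array([-53.7,  35.1, 223.5]), 225)
t 0.4 shifter-frame TCP mm [-212.6 -568.2  230.4] F [-0.7 -1.3 -0.6] w 0.087
(-115, 33, 240) -> [-465.4 -392.9   -9.5] rot [-1.000e-02  1.000e-02 -5.904e+01]
(-115, 33, 212) -> [-465.4 -392.9   18.5] rot [-1.000e-02  1.000e-02 -5.904e+01]
```

Call:
apply_moves(
  increments=[
    {"grip": 255,"xyz": [-41,-43,-2],"rotation": [0,0,-6]},
    {"grip": 255,"xyz": [-82,-86,-4],"rotation": [0,0,-12]},
    {"grip": 255,"xyz": [-123,-128,-6],"rotation": [0,0,-18]},
    {"grip": 255,"xyz": [-164,-171,-8],"rotation": [0,0,-24]},
    {"grip": 255,"xyz": [-204,-213,-10],"rotation": [0,0,-30]},
  ],
  squeeze=10,
)

```text
time: 1.02
ee_pos: [0.3807, -0.2774, 0.2408]
eef_rot: [0.959, -0.283, 0.0, 0.0]
ft_force: [0.9, -0.1, -0.8]
width: 0.0452
```

Run:
```python
from bench import r, viewer
from h import *
to(r.read_state(),(-115,33,230),(-115,33,212))
```

```text
t 1.025 shifter-frame TCP mm [-134.5 -281.7  240.8] F [ 0.9 -0.1 -0.8] w 0.0452
(-115, 33, 230) -> [-134.7 -285.1   10.6] rot [  0.03  -0.03 -28.84]
(-115, 33, 212) -> [-134.7 -285.2   28.6] rot [  0.03  -0.03 -28.84]
```

Call:
apply_moves(
  increments=[
    {"grip": 255,"xyz": [-24,-51,2],"rotation": [0,0,-6]},
    {"grip": 255,"xyz": [-48,-102,4],"rotation": [0,0,-12]},
    {"grip": 255,"xyz": [-77,-163,6],"rotation": [0,0,-18]},
    {"grip": 255,"xyz": [-106,-224,8],"rotation": [0,0,-24]},
    {"grip": 255,"xyz": [-135,-285,11],"rotation": [0,0,-29]},
  ],
)

```text
time: 1.65
ee_pos: [0.4203, 0.022, 0.2306]
eef_rot: [0.999, -0.033, 0.001, 0.001]
ft_force: [1.9, -0.7, 0.5]
width: 0.0016
```

Run:
```python
from bench import r, viewer
from h import *
to(r.read_state(),(-108,33,212))
c=viewer.camera("wrist");cv2.imwrite("pics/w1.png",c["img"])
c=viewer.camera("scene");cv2.imwrite("pics/s1.png",cv2.resize(c["img"][130:360,230:470],None,fx=2.6,fy=2.6))
```

```text
t 1.65 shifter-frame TCP mm [-116.4   19.7  230.6] F [ 2.  -0.5  0.5] w 0.0016
(-108, 33, 212) -> [  8.4 -13.3  18.6] rot [ 0.07 -0.1   0.33]
```

View pics/w1.png

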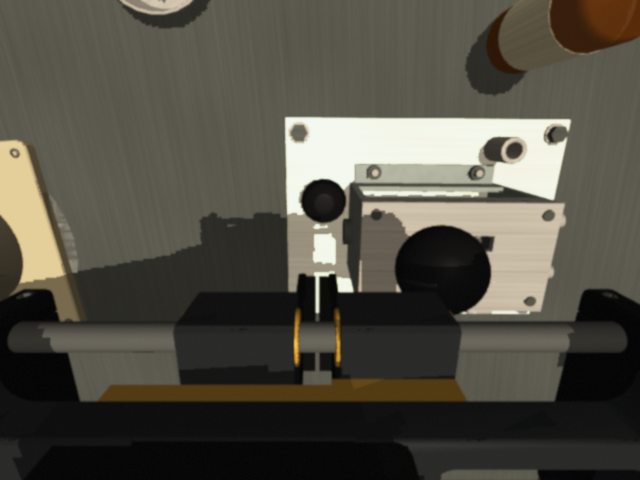

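View pics/s1.png

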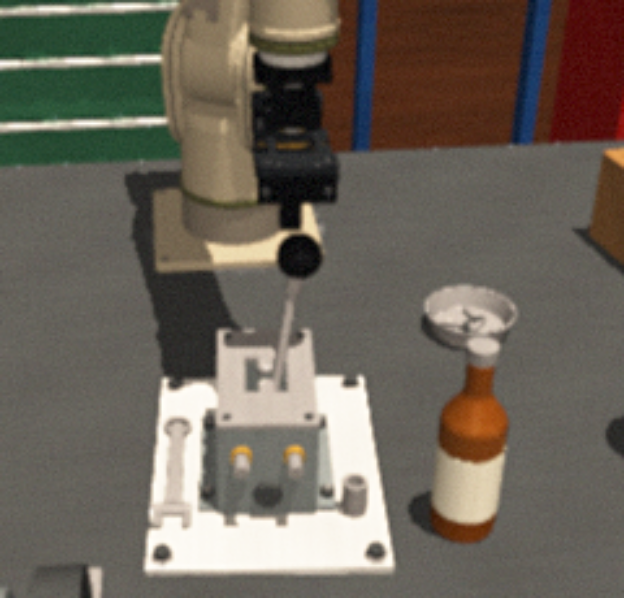

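Call:
apply_moves(
  increments=[
    {"grip": 255,"xyz": [0,-13,10],"rotation": [0,0,0.3]},
    {"grip": 255,"xyz": [4,-13,18.5],"rotation": [0,0,0.3]},
    {"grip": 255,"xyz": [8,-13,18.5],"rotation": [0,0,0.3]},
    {"grip": 255,"xyz": [14,-13,18.5],"rotation": [0,0,0.3]},
    {"grip": 255,"xyz": [20,-13,18.5],"rotation": [0,0,0.3]},
  ],
)

```text
time: 2.38
ee_pos: [0.4419, 0.0378, 0.2125]
eef_rot: [0.999, -0.032, 0.001, -0.0]
ft_force: [0.7, -0.1, -0.5]
width: 0.0004
```

Run:
```python
from bench import r, viewer
from h import *
to(r.read_state(),(-70,33,212))
print(knob(viewer.camera("scene")))
c=viewer.camera("wrist");cv2.imwrite("pics/w2.png",c["img"])
```

```text
t 2.375 shifter-frame TCP mm [-96.   37.  212.5] F [ 0.7 -0.1 -0.5] w 0.0004
(-70, 33, 212) -> [26.   4.2  0.6] rot [-0.03 -0.12  0.46]
(array([-53.3,  35.6, 223.6]), 233)
```

View pics/w2.png

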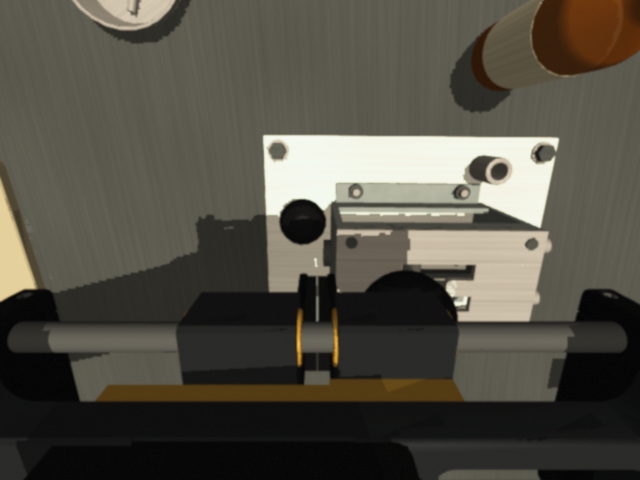

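Not in contact yet; the fingers are just behind the knob, which is at (410,300) in the wrist picture. Pushing forward.

Call:
apply_moves(
  increments=[
    {"grip": 255,"xyz": [6,3,0.5],"rotation": [0,0,0.5]},
    {"grip": 255,"xyz": [12,3,0.5],"rotation": [0,0,0.5]},
    {"grip": 255,"xyz": [18,3,0.5],"rotation": [0,0,0.5]},
    {"grip": 255,"xyz": [24,3,0.5],"rotation": [0,0,0.5]},
    {"grip": 255,"xyz": [26,3,0.5],"rotation": [0,0,0.5]},
  ],
)

```text
time: 3.1
ee_pos: [0.4678, 0.0337, 0.2121]
eef_rot: [0.999, -0.036, 0.001, -0.001]
ft_force: [-4.9, 0.7, 4.5]
width: 0.0007
```

Run:
```python
from bench import r, viewer
from h import *
to(r.read_state(),(-60,33,212))
print(knob(viewer.camera("scene")))
```

```text
t 3.1 shifter-frame TCP mm [-69.8  34.8 212.1] F [-5.   0.4  4.5] w 0.0007
(-60, 33, 212) -> [9.8 1.8 0.1] rot [-0.07 -0.08  0.  ]
(array([-36.3,  35.8, 227.1]), 217)
```

Call:
apply_moves(
  increments=[
    {"grip": 255,"xyz": [4,1,0],"rotation": [0,0,0]},
    {"grip": 255,"xyz": [8,1,0],"rotation": [0,0,0]},
    {"grip": 255,"xyz": [12,1,0],"rotation": [0,0,0]},
    {"grip": 255,"xyz": [15,1,0],"rotation": [0,0,0]},
  ],
)

```text
time: 3.65
ee_pos: [0.4832, 0.0313, 0.2119]
eef_rot: [0.999, -0.036, 0.001, -0.001]
ft_force: [-0.6, -0.5, 0.8]
width: 0.0004
```

Run:
```python
from bench import r, viewer
from h import *
print(knob(viewer.camera("scene")))
to(r.read_state(),(-50,33,212))
```

```text
(array([-20.3,  36.5, 229.8]), 222)
t 3.7 shifter-frame TCP mm [-54.2  33.5 211.9] F [-0.6 -0.3  1.1] w 0.0003
(-50, 33, 212) -> [ 4.2  0.5 -0.1] rot [-0.07 -0.1  -0.02]
```

Call:
apply_moves(
  increments=[
    {"grip": 255,"xyz": [2,0,0],"rotation": [0,0,0]},
    {"grip": 255,"xyz": [4,0,0],"rotation": [0,0,0]},
    {"grip": 255,"xyz": [5,0,0],"rotation": [0,0,0]},
    {"grip": 255,"xyz": [5,0,0],"rotation": [0,0,0]},
  ],
)

```text
time: 4.2
ee_pos: [0.4884, 0.0309, 0.2119]
eef_rot: [0.999, -0.036, 0.001, -0.001]
ft_force: [-0.1, 0.6, -0.5]
width: 0.0004
```

Run:
```python
from bench import r, viewer
from h import *
print(knob(viewer.camera("scene")))
to(r.read_state(),(-50,33,212))
```

```text
(array([-14.6,  36.7, 230.3]), 222)
t 4.25 shifter-frame TCP mm [-49.1  33.5 211.9] F [-0.3  0.8  0.8] w 0.0
(-50, 33, 212) -> [-0.9  0.5 -0.1] rot [-0.08 -0.1  -0.02]
```

Call:
apply_moves(
  increments=[
    {"grip": 255,"xyz": [1.5,0,0],"rotation": [0,0,0]},
    {"grip": 255,"xyz": [2.5,0,0],"rotation": [0,0,0]},
    {"grip": 255,"xyz": [2.5,0,0],"rotation": [0,0,0]},
  ],
)

```text
time: 4.62
ee_pos: [0.491, 0.0308, 0.2119]
eef_rot: [0.999, -0.036, 0.001, -0.001]
ft_force: [0.7, -0.2, 0.9]
width: 0.0005
```

Run:
```python
from bench import r, viewer
from h import *
print(knob(viewer.camera("scene")))
to(r.read_state(),(-50,33,212))
```

```text
(array([ -1.8,  37. , 230.5]), 247)
t 4.675 shifter-frame TCP mm [-46.6  33.5 211.9] F [-0.3  0.1  1.2] w 0.0006
(-50, 33, 212) -> [-3.4  0.5 -0.1] rot [-0.07 -0.1  -0.02]
```

It snapped to neutral. I'll back off, then look.

Call:
apply_moves(
  increments=[
    {"grip": 255,"xyz": [-10,0,0],"rotation": [0,0,0]},
    {"grip": 255,"xyz": [-24,0,0],"rotation": [0,0,0]},
    {"grip": 255,"xyz": [-24,-25,0],"rotation": [0,0,0]},
    {"grip": 255,"xyz": [-24,-45,0],"rotation": [0,0,0]},
    {"grip": 255,"xyz": [-24,-55,0],"rotation": [0,0,0]},
  ],
)

```text
time: 5.3
ee_pos: [0.4702, 0.0883, 0.2121]
eef_rot: [0.999, -0.035, 0.001, -0.0]
ft_force: [-0.1, -0.2, 0.2]
width: 0.0003
```

Run:
```python
from bench import r, viewer
from h import *
print(knob(viewer.camera("scene")))
c=viewer.camera("top"); cv2.imwrite("pics/t3.png",cv2.resize(c["img"][120:280,200:400],None,fx=4,fy=3.75))
p=unproj(c,232,145,zw=.21); print("bottle cap",(RS.inv().apply(p-O)*1e3).round())
to(r.read_state(),(0,92,212))
```

```text
(array([ -1.4,  36.9, 230.4]), 262)
bottle cap [ 83. 187. 210.]
t 5.4 shifter-frame TCP mm [-71.1  89.2 212. ] F [-0.7 -0.4 -0.3] w 0.0003
(0, 92, 212) -> [71.1 -2.7  0.1] rot [-0.07 -0.11  0.07]
```

View pics/t3.png

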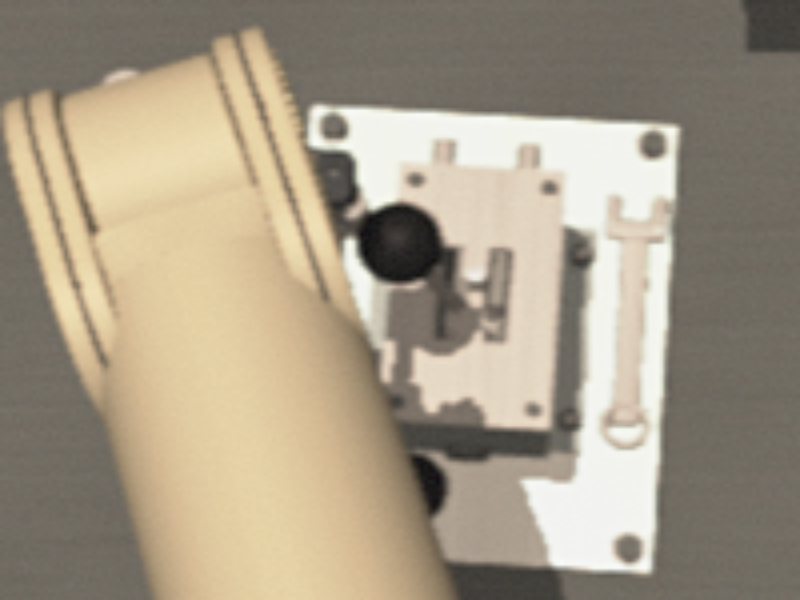

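Call:
apply_moves(
  increments=[
    {"grip": 255,"xyz": [25,-3,0],"rotation": [0,0,0]},
    {"grip": 255,"xyz": [50,-3,0],"rotation": [0,0,0]},
    {"grip": 255,"xyz": [70,-3,0],"rotation": [0,0,0]},
    {"grip": 255,"xyz": [70,4,0],"rotation": [0,0,0]},
    {"grip": 255,"xyz": [70,10,0],"rotation": [0,0,0]},
  ],
)

```text
time: 6.02
ee_pos: [0.5388, 0.0722, 0.2119]
eef_rot: [0.999, -0.035, 0.001, -0.0]
ft_force: [-0.3, -0.4, -0.1]
width: 0.0006
```

Run:
```python
from bench import r, viewer
from h import *
print(knob(viewer.camera("scene")))
to(r.read_state(),(-1,60,212))
```

```text
(array([ -1.2,  37.9, 230.1]), 249)
t 6.075 shifter-frame TCP mm [ -1.7  77.4 212.1] F [-0.2 -0.6  0.2] w 0.0004
(-1, 60, 212) -> [ 0.7 17.4  0.1] rot [-0.01 -0.09 -0.01]
```

Call:
apply_moves(
  increments=[
    {"grip": 255,"xyz": [1,5,0],"rotation": [0,0,0]},
    {"grip": 255,"xyz": [1,10,0],"rotation": [0,0,0]},
    {"grip": 255,"xyz": [1,15,0],"rotation": [0,0,0]},
    {"grip": 255,"xyz": [1,20,0],"rotation": [0,0,0]},
    {"grip": 255,"xyz": [1,25,0],"rotation": [0,0,0]},
  ],
)

```text
time: 6.7
ee_pos: [0.538, 0.0463, 0.2122]
eef_rot: [0.999, -0.036, 0.001, -0.0]
ft_force: [-0.9, 3.8, 2.5]
width: 0.0001
```

Run:
```python
from bench import r, viewer
from h import *
print(knob(viewer.camera("scene")))
to(r.read_state(),(-1,30,212))
```

```text
(array([  2.3,  27.1, 232.5]), 237)
t 6.75 shifter-frame TCP mm [ -0.6  51.4 212.1] F [0.1 2.5 2.8] w 0.0004
(-1, 30, 212) -> [-0.4 21.4  0.1] rot [ 0.   -0.09 -0.04]
```

Call:
apply_moves(
  increments=[
    {"grip": 255,"xyz": [0,5,0],"rotation": [0,0,0]},
    {"grip": 255,"xyz": [0,10,0],"rotation": [0,0,0]},
    {"grip": 255,"xyz": [0,15,0],"rotation": [0,0,0]},
    {"grip": 255,"xyz": [0,20,0],"rotation": [0,0,0]},
    {"grip": 255,"xyz": [0,25,0],"rotation": [0,0,0]},
  ],
)

```text
time: 7.38
ee_pos: [0.5362, 0.02, 0.212]
eef_rot: [0.999, -0.036, 0.001, 0.0]
ft_force: [0.4, 2.8, 2.5]
width: 0.0008
```

Run:
```python
from bench import r, viewer
from h import *
c=viewer.camera("scene");print(knob(c))
cv2.imwrite("pics/s4.png",cv2.resize(c["img"][160:340,250:450],None,fx=3.3,fy=3.3))
c=viewer.camera("wrist");cv2.imwrite("pics/w4.png",c["img"])
to(r.read_state(),(-1,0,212))
```

```text
(array([  2.6,   1. , 233. ]), 215)
t 7.475 shifter-frame TCP mm [ -0.6  25.4 211.9] F [0.5 0.6 0.7] w 0.0005
(-1, 0, 212) -> [-0.3 25.4 -0. ] rot [ 0.04 -0.07 -0.11]
```

View pics/s4.png

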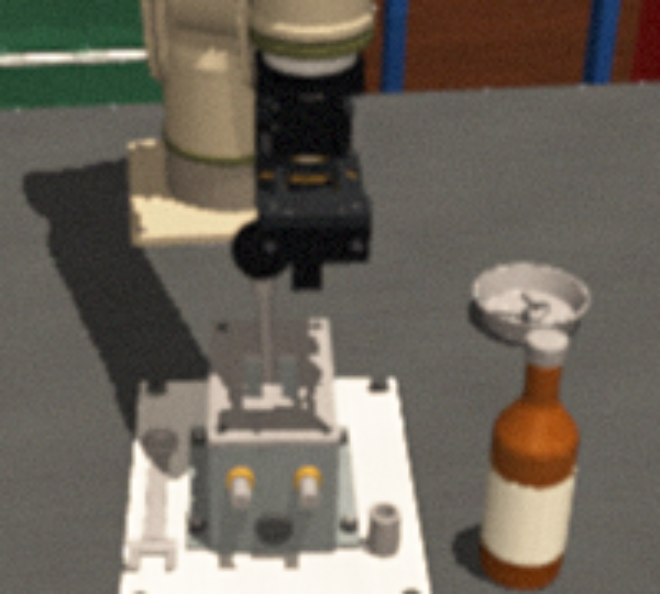

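View pics/w4.png

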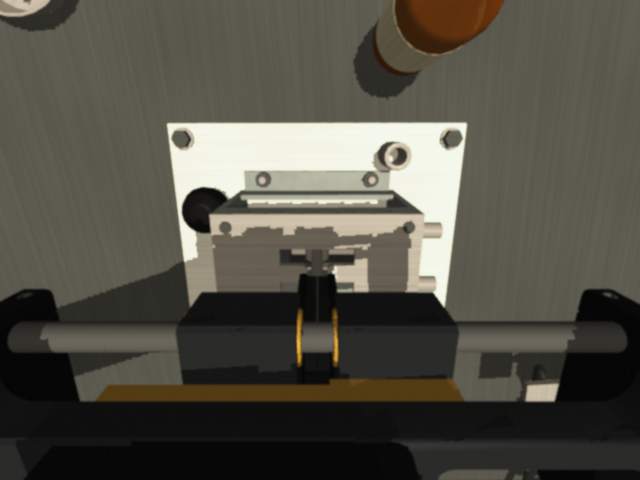

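The scene picture shows the stem at (268,330), mid cross-slot, with the finger at (307,275) on the driver's left of the knob at (260,248). Continuing right.

Call:
apply_moves(
  increments=[
    {"grip": 255,"xyz": [0,5,0],"rotation": [0,0,0]},
    {"grip": 255,"xyz": [0,10,0],"rotation": [0,0,0]},
    {"grip": 255,"xyz": [0,15,0],"rotation": [0,0,0]},
    {"grip": 255,"xyz": [0,20,0],"rotation": [0,0,0]},
    {"grip": 255,"xyz": [0,24,0],"rotation": [0,0,0]},
  ],
)

```text
time: 8.1
ee_pos: [0.5343, -0.0049, 0.2118]
eef_rot: [0.999, -0.037, 0.001, 0.0]
ft_force: [0.4, 2.7, -0.1]
width: 0.0004
```

Run:
```python
from bench import r, viewer
from h import *
c=viewer.camera("scene");print(knob(c))
cv2.imwrite("pics/s5.png",cv2.resize(c["img"][200:320,280:400],None,fx=5,fy=5,interpolation=cv2.INTER_CUBIC))
to(r.read_state(),(-1,-5,212))
```

```text
(array([  2.5, -23.6, 231.2]), 206)
t 8.15 shifter-frame TCP mm [ -0.7   0.4 211.8] F [0.7 1.4 0.6] w 0.0005
(-1, -5, 212) -> [-0.3  5.4 -0.2] rot [ 0.05 -0.06 -0.15]
```

View pics/s5.png

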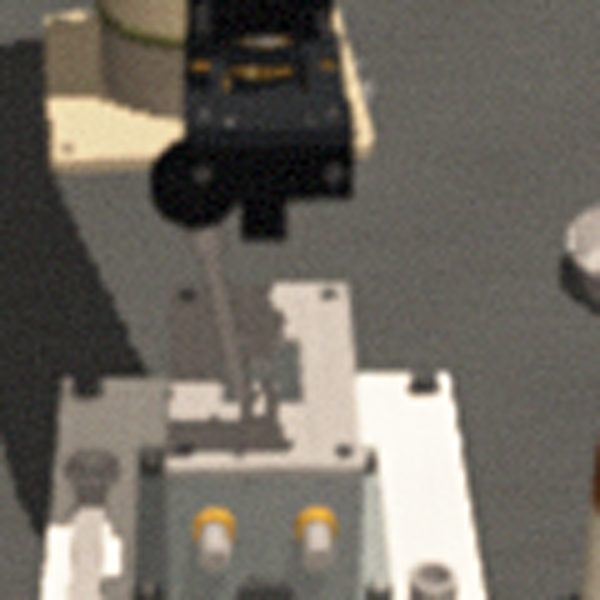

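Knob at (193,185), nearly across. Creeping until it meets the right wall.

Call:
apply_moves(
  increments=[
    {"grip": 255,"xyz": [0,2,0],"rotation": [0,0,0]},
    {"grip": 255,"xyz": [0,4,0],"rotation": [0,0,0]},
    {"grip": 255,"xyz": [0,5.5,0],"rotation": [0,0,0]},
  ],
)

```text
time: 8.52
ee_pos: [0.5339, -0.0102, 0.2117]
eef_rot: [0.999, -0.037, 0.0, -0.0]
ft_force: [1.2, 8.3, -2.0]
width: 0.0007
```

Run:
```python
from bench import r, viewer
from h import *
c=viewer.camera("scene");print(knob(c))
to(r.read_state(),(-1,-5,212))
```

```text
(array([  1.4, -29.9, 229.6]), 190)
t 8.575 shifter-frame TCP mm [ -0.8  -4.2 211.7] F [ 1.1  6.  -0.8] w 0.0003
(-1, -5, 212) -> [-0.2  0.8 -0.3] rot [-0.03 -0.06 -0.1 ]
```

Call:
apply_moves(
  increments=[
    {"grip": 255,"xyz": [0,-14,0],"rotation": [0,0,0]},
    {"grip": 255,"xyz": [-10,-22,0],"rotation": [0,0,0]},
    {"grip": 255,"xyz": [-35,-22,0],"rotation": [0,0,0]},
    {"grip": 255,"xyz": [-60,-22,0],"rotation": [0,0,0]},
    {"grip": 255,"xyz": [-64,-10,0],"rotation": [0,0,0]},
  ],
)

```text
time: 9.2
ee_pos: [0.4695, 0.0054, 0.2118]
eef_rot: [0.999, -0.036, 0.001, 0.001]
ft_force: [0.3, -0.3, -0.1]
width: 0.0005
```

Run:
```python
from bench import r, viewer
from h import *
c=viewer.camera("scene");print(knob(c))
cv2.imwrite("pics/s6.png",cv2.resize(c["img"][200:320,280:400],None,fx=5,fy=5,interpolation=cv2.INTER_CUBIC))
to(r.read_state(),(-60,-33,212))
```

```text
(array([ -2.4, -33.6, 230.5]), 326)
t 9.25 shifter-frame TCP mm [-65.7   4.1 211.8] F [ 1.  -2.3  0.6] w 0.0001
(-60, -33, 212) -> [ 5.8 37.1 -0.2] rot [ 0.09 -0.07 -0.13]
```

View pics/s6.png

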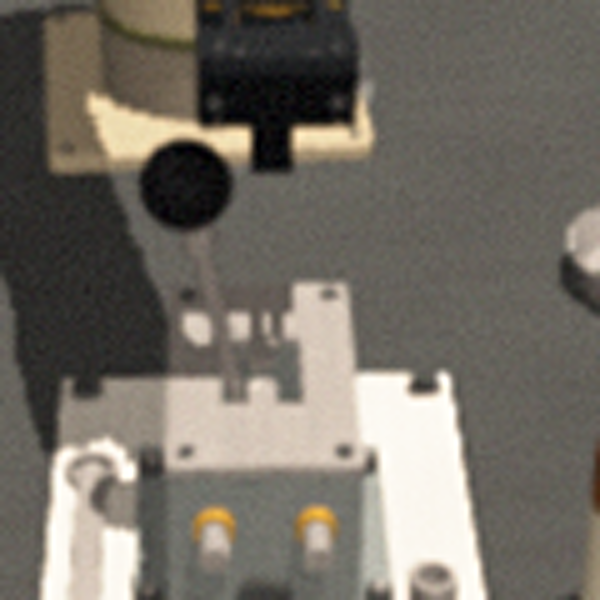

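The lever is free-standing in the right plane: knob at (186,185), stem down the right slot. Next I'll line up behind it.

Call:
apply_moves(
  increments=[
    {"grip": 255,"xyz": [4,15,0],"rotation": [0,0,0]},
    {"grip": 255,"xyz": [6,30,0],"rotation": [0,0,0]},
    {"grip": 255,"xyz": [10,39,0],"rotation": [0,0,0]},
    {"grip": 255,"xyz": [18,39,0],"rotation": [0,0,0]},
    {"grip": 255,"xyz": [24,39,0],"rotation": [0,0,0]},
  ],
)

```text
time: 9.88
ee_pos: [0.4915, -0.0375, 0.2118]
eef_rot: [0.999, -0.037, 0.001, 0.001]
ft_force: [0.1, 0.6, 0.5]
width: 0.0004
```

Run:
```python
from bench import r, viewer
from h import *
c=viewer.camera("scene");print(knob(c))
to(r.read_state(),(-5,-35,212))
```

```text
(array([ -1.2, -35.3, 230.4]), 226)
t 9.925 shifter-frame TCP mm [-40.7 -34.4 211.8] F [ 0.8 -0.3  0.1] w 0.0003
(-5, -35, 212) -> [35.7  0.5 -0.2] rot [ 0.05 -0.08 -0.1 ]
```

Call:
apply_moves(
  increments=[
    {"grip": 255,"xyz": [7,0.5,0],"rotation": [0,0,0]},
    {"grip": 255,"xyz": [14,0.5,0],"rotation": [0,0,0]},
    {"grip": 255,"xyz": [21,0.5,0],"rotation": [0,0,0]},
    {"grip": 255,"xyz": [28,0.5,0],"rotation": [0,0,0]},
    {"grip": 255,"xyz": [35,0.5,0],"rotation": [0,0,0]},
  ],
)

```text
time: 10.55
ee_pos: [0.5274, -0.0404, 0.2117]
eef_rot: [0.999, -0.037, 0.001, 0.0]
ft_force: [-1.6, 0.9, 1.0]
width: 0.0002
```

Run:
```python
from bench import r, viewer
from h import *
c=viewer.camera("scene");print(knob(c))
to(r.read_state(),(10,-35,212))
```

```text
(array([ 28.9, -35. , 228.5]), 222)
t 10.6 shifter-frame TCP mm [ -4.5 -35.1 211.6] F [-0.3 -0.1 -0.4] w 0.0004
(10, -35, 212) -> [14.5 -0.1 -0.4] rot [ 0.03 -0.11 -0.11]
```

Call:
apply_moves(
  increments=[
    {"grip": 255,"xyz": [4,0,0],"rotation": [0,0,0]},
    {"grip": 255,"xyz": [8,0,0],"rotation": [0,0,0]},
    {"grip": 255,"xyz": [12,0,0],"rotation": [0,0,0]},
    {"grip": 255,"xyz": [15,0,0],"rotation": [0,0,0]},
    {"grip": 255,"xyz": [15,0,0],"rotation": [0,0,0]},
  ],
)

```text
time: 11.22
ee_pos: [0.5431, -0.0417, 0.2116]
eef_rot: [0.999, -0.037, 0.001, 0.0]
ft_force: [-0.3, -0.1, 0.5]
width: 0.0003
```

Run:
```python
from bench import r, viewer
from h import *
c=viewer.camera("scene");print(knob(c))
to(r.read_state(),(20,-35,212))
```

```text
(array([ 52.4, -34.2, 222.9]), 288)
t 11.275 shifter-frame TCP mm [ 10.5 -35.  211.6] F [ 0.4  0.3 -0.8] w 0.0006
(20, -35, 212) -> [ 9.5 -0.1 -0.4] rot [ 0.03 -0.11 -0.1 ]
```

It snapped home (knob 52.4). I'll press lightly against the stop to confirm.

Call:
apply_moves(
  increments=[
    {"grip": 255,"xyz": [4,0,0],"rotation": [0,0,0]},
    {"grip": 255,"xyz": [8,0,0],"rotation": [0,0,0]},
    {"grip": 255,"xyz": [9.5,0,0],"rotation": [0,0,0]},
    {"grip": 255,"xyz": [9.5,0,0],"rotation": [0,0,0]},
  ],
)

```text
time: 11.78
ee_pos: [0.5523, -0.0424, 0.2116]
eef_rot: [0.999, -0.037, 0.001, 0.0]
ft_force: [-2.7, -0.3, 0.1]
width: 0.0001
```

Run:
```python
from bench import r, viewer
from h import *
c=viewer.camera("scene");print(knob(c))
to(r.read_state(),(20,-35,212))
```

```text
(array([ 52.6, -34. , 223.1]), 246)
t 11.825 shifter-frame TCP mm [ 19.8 -35.1 211.6] F [-2.4  0.4  1.3] w 0.0005
(20, -35, 212) -> [ 0.2 -0.1 -0.4] rot [ 0.03 -0.08 -0.1 ]
```

Touching at the stop, and the knob hasn't moved. Retreating back and away.

Call:
apply_moves(
  increments=[
    {"grip": 255,"xyz": [-12,0,0],"rotation": [0,0,0]},
    {"grip": 255,"xyz": [-40,0,0],"rotation": [0,0,0]},
    {"grip": 255,"xyz": [-80,0,-10],"rotation": [0,0,0]},
    {"grip": 255,"xyz": [-120,20,-30],"rotation": [0,0,0]},
    {"grip": 255,"xyz": [-120,70,-50],"rotation": [0,0,0]},
  ],
)

```text
time: 12.45
ee_pos: [0.4253, -0.1021, 0.2626]
eef_rot: [0.999, -0.035, 0.001, 0.002]
ft_force: [1.7, -1.1, 1.0]
width: 0.0007
```

Call:
apply_moves(
  increments=[
    {"grip": 255,"xyz": [0,50,-15],"rotation": [0,0,5]},
    {"grip": 255,"xyz": [0,100,-15],"rotation": [0,0,10]},
    {"grip": 255,"xyz": [0,150,-15],"rotation": [0,0,15]},
    {"grip": 255,"xyz": [0,150,-15],"rotation": [0,0,15]},
    {"grip": 255,"xyz": [0,150,-15],"rotation": [0,0,15]},
  ],
)

```text
time: 13.08
ee_pos: [0.4148, -0.2507, 0.278]
eef_rot: [0.986, -0.164, 0.002, 0.001]
ft_force: [0.1, 1.4, 0.5]
width: 0.0002
```

Run:
```python
from bench import r, viewer
from h import *
to(r.read_state())
c=viewer.camera("scene");print(knob(c));cv2.imwrite("pics/s9.png",c["img"])
c=viewer.camera("top");print(knob(c));cv2.imwrite("pics/t9.png",c["img"])
```

```text
t 13.075 shifter-frame TCP mm [-102.4 -252.6  278. ] F [-0.   1.4  0.5] w 0.0002
(array([ 52.4, -34.2, 223.2]), 286)
(array([ 53.4, -35.9, 224. ]), 312)
```

View pics/s9.png

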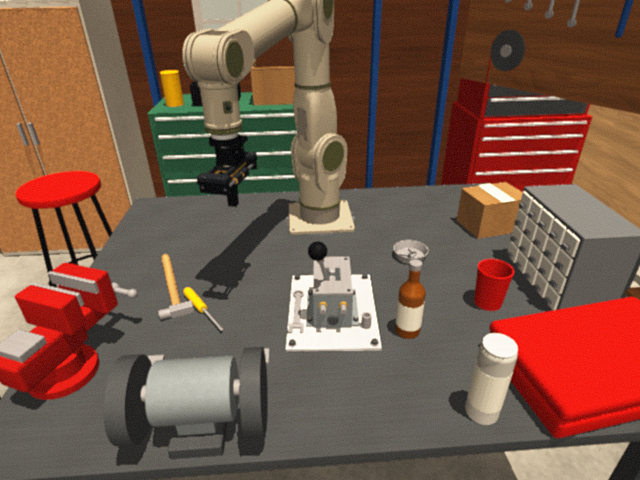

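View pics/t9.png

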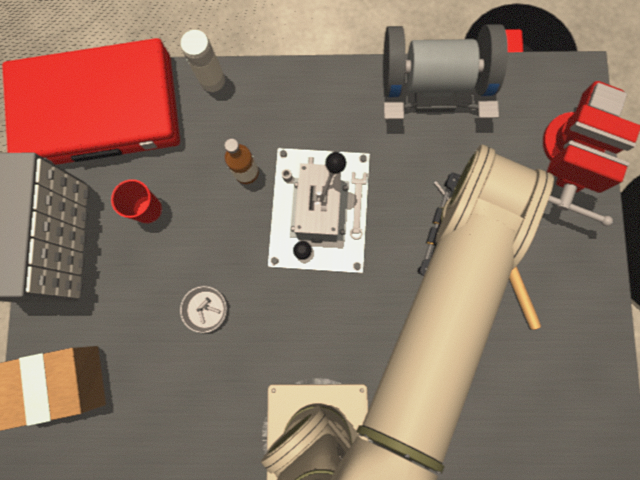

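The knob is in third, at (336,162) in the top view. The bystanders are where they were, and the arm is clear.

Run:
```python
from bench import r
print(r.close_job())
```

```text
the job is handed in; nothing more can be done
None
```

The lever is home in third, and I handed the job in at about 13 s of the 64 s allowed. I kept the fingers closed and pushed only with their outsides:

1. **Second to neutral:** I pushed the knob forward until it snapped to neutral by itself.
2. **Across the gate:** from the left side, I pushed it right until it met the right wall, with a force of about 8 N.
3. **Into third:** from behind, I pushed it forward until it snapped home. A light press of about 2.5 N afterwards did not move it.

**Last checks:**
- **Knob position:** after I backed the arm away, the scene camera put the knob at (52, -34) mm and the top camera at (53, -36) mm. The nominal position for third is (53, -33) mm. The 2 to 3 mm difference sideways is about the slot's free play plus calibration error.
- **Bystanders and arm:** everything I could see on the bench is where it started. The arm hid part of the hammer and screwdriver in the top view, but both look unmoved in the scene view. The arm is well clear of the shifter, and the force reading is close to zero.

While I pushed sideways, the knob fit read about 2.5 mm too far forward because it picked up dark gripper pixels. It came back to neutral once the fingers were clear.

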